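Draw the filings box's guarded bolt with the hooked rod

TASK

Unlock the green filings box: take the red-handled hooked rod from its wooden rest, reach it in under the clear finger guard, hook the brass knob and draw the bolt towards the open front as far as it goes, then keep pulling for half a second with about 15 N (never over 22 N) so that it seats firmly on its stop. Use only the hook on the bolt, do not strain the guard, and lay the rod back in its rest as it lay, leaving the other things alone.

Things in the scene. Friction and masses are not known exactly. Their poses are not given: they have to be found in the camera images.
- lockbox: Green steel filings box, fixed, 154 x 174 x 40 mm, with a clear finger guard on its lid (111 mm high in all). Origin: centre of the underside; x runs from the open front to the back, y to the left seen from the front, z up. 'Box coordinates' are mm from here. On the lid lies the bolt plate at y +13 to +47 with two dark staples and a keeper, up to z 66; it is set up to 12 mm nearer the front from box to box and does not move.
- guard: The clear finger guard on the box: 4 mm clear panels with a thin aluminium frame. Origin and axes as lockbox.
- guard_mouth (a point): Centre of the guard's open front, at box x -75, y 0, z 73 mm; axes as the box. The guard is a clear tunnel open only here: inside it is free from box y -80 to +80, z 40 to 105, back to x +71 mm. Fingers cannot get in from above.
- bolt: Sliding bolt: flat steel bar (top at box z 60 mm) with an upright brass knob, 12 mm thick, box z 60 to 92. Origin on the knob's axis at half height (box y +30, z 76); axes as the box. Slides only along x, 40 mm in all, 30 to 40 left at the start; where its stop lies (box x -42 to -30) differs and must be felt. About 5 N of friction; stays put. Seats when the rod pulls it on the stop with over 10 N; bends over 22.
- rod_grip (a point): Centre of the hooked rod's red handle (60 mm long, 20 wide, 24 high; 0.1 to 0.16 kg in all). The rod is a level 9 mm square bar along this x axis, from 77 mm behind to 163 mm ahead of this point; x points to the hook, y to the side to which the hook turns (left, seen from the robot), z up. It lies loose in two forks and is free of them 25 mm higher.
- rod_hook (a point): The hook: a 9 mm round arm square to the rod at its far end, turned to +y, ending in a 12 mm ball. This point is the middle of the arm's axis, 159 mm ahead of the handle centre and 12 mm to +y. The arm's inner face is 154.5 mm ahead of the handle centre, the ball's centre 24 mm to +y of the rod's axis and its end 30 mm. Room between rod and ball: 13.5 mm.
- rest_seat (a point): Where the handle centre lies when the rod rests in its wooden rest, 45 mm above the bench; x is the rod's direction (to the hook), y left, z up. The rest is fixed: board 190 x 70 x 8 mm with two aluminium forks at x -58 and +78 mm, 12 mm long, slot 16 mm wide, floor 4.5 mm below this point, flared tips 20 mm above it and 19 mm out to either side. The handle is free between them.
- coffee_tin: Bystander: a red tin, 56 mm across, 58 mm high, loose.
- pliers: Bystander: blue-handled pliers, 126 mm long, loose.
- hammer: Bystander: small hammer with a wooden handle, 233 mm long, loose.
- charcoal_block: Bystander: brown block, 35 x 47 x 35 mm, loose.

How it is judged:
By the outcome, as a careful person would: the job done as asked, in the order asked, and still so for the second after the job is handed in, with the robot touching nothing.
It also fails if it takes over 72 s, if anything falls off the work surface, if the arm or the gripper's body presses on something with over 40 N, if the wrist force passes 120 N, or if a joint passes its speed limit or range.

ROBOT

A 6-joint arm with a two-finger parallel gripper is mounted at the origin on a cart in front of the work surface, level with it; the furniture and walls round the work are solid. World frame = base frame: x ahead of the robot, y to its left, z up, the work surface at z = 0. Lengths are in m, angles in degrees, forces in N, time in s.
With the tool pointing down it reaches from about 0.25 to 0.725 m from the base axis. Payload 9.7 kg.
Tool frame: the origin (TCP) lies at the very end of the fingers, on their centre line; the grasp point (between the pads) lies 19 mm behind it (bot.grip_depth is the distance from the TCP to the grasp point, in m); z points along the fingers, y is the direction in which the jaws open and shut (so a half turn about z gives the same grasp; the last joint's range is limited). The gripper opens to 85 mm and grips with 20 to 120 N. Pads are 22 mm wide; open, the fingers measure 114 mm over their backs; the gripper's body (76 mm by 85 mm) begins 54 mm behind the grasp point. The pads swing forward as they close: fully open they stand 13 mm farther back than shut.
Start: joints at [-70.875, 4.979, 10.078, 95.1, 0, 90], TCP at [0.18, -0.52, 0.197] pointing down, gripper open.
Joint ranges: [-179.16, 179.16], [-48.56, 103.87], [-65.8, 70.77], [-126.05, 130.52], [-82.76, 87.17], [-180, 180]. Speed limits (degrees/s): [127.2, 127.2, 147.25, 180, 180, 180].

INTERFACE

Orientations are given as [roll, pitch, yaw] about the fixed x, y, z axes, in that order (R = Rz(yaw) Ry(pitch) Rx(roll)).
In Python, from workcell import telemetry, optics, order, bot gives the robot as it stands. The module is installed in compiled form; this text tells all that it offers.
- The arm moves only by the shell command python3 -m inch 'ROWS' [FORCE]. ROWS is JSON, a list of rows, each a list of 7 numbers: the shift along the tool's x, y, z in m, then the turn, a rotation vector about the tool's x, y, z in rad, then the closure, from 0 (fully open) to 1 (shut). In form: [[tx, ty, tz, rx, ry, rz, grip], ...]. A call has 1 to 12 rows; each row is the pose to reach, as a shift and turn from the pose commanded when the call began, along the tool's axes at that moment; what a row does not reach only later rows make up. A row lasts 1/12 s, in which the tool goes at most 41.7 mm and 7.16 degrees, less where a joint would pass 70% of its speed; a pose out of reach is approached as far as the arm can. A call with a gripper value outside its range is refused whole. The fingers move at their own pace and stop on an object; FORCE is the grip in N (left out, the last holds). Time passes only in rows, so rows that repeat a pose let the fingers close. It gives the time, the measured TCP pose, the force and the opening at its end, in the units of the state.
- telemetry.get_obs(): the state, without advancing time (a new reading comes with each control period).
- optics.camera(name): name is "scene" or "top"; returns (picture, depth): 420x560x3 uint8, red, green, blue; 420x560 float32, m along the optical axis (not along the pixel's ray), 0 where there is no reading.
- optics.camera_info(name): a dict with "camera_matrix" (3x3 intrinsics, pixels), "xyz" and "attitude" of the camera in the world. Camera axes: x right, y down, z forward; pixel columns grow to the right and rows downward; lengths in m; the calibration is good to about 2 mm. A picture is of the moment at which its call begins. camera_info takes no time and is no camera call.
- order.job_done(): hands the job in, once; it reports no verdict.
The state is a dict: "time": time; "q": joint angles; "qd": joint speeds; "joint_efforts": joint torques, N m; "ee_pos": TCP position; "tcp_rot": TCP orientation; "wrist_force": force on the tool from outside, world axes, zero at the start; "torque": the same for the moment, N m; "opening": finger opening in m.
Only numpy, scipy, OpenCV 4.12 (cv2) and the standard library are available. Lean on these libraries where they do the work, as an engineer would, in place of code of your own. Each camera call takes 0.05 s, during which the arm holds its last target. There are 200 camera calls.

## Working session

There is one attempt and no reset: what is moved stays moved. The work goes in short steps, Python scripts to look and compute and a shell command to move; the robot and the scene stay as the last step left them, time stands still between calls to the robot, and variables do not carry over. Pictures are saved under pics/ and viewed, about 8 in all and at most 12, crops included, and the job is handed in when it is done.

```bash
mkdir -p pics; cat > h.py <<'E'
import numpy as np, cv2
from scipy.spatial.transform import Rotation as R
from workcell import telemetry, optics, order, bot
def cloud(n):
    p,d=optics.camera(n); i=optics.camera_info(n); K=np.array(i["camera_matrix"])
    v,u=np.mgrid[:420,:560]
    c=np.dstack([(u-K[0,2])/K[0,0]*d,(v-K[1,2])/K[1,1]*d,d])
    a=np.array(i["attitude"],float)
    M=a if a.shape==(3,3) else R.from_euler('xyz',a,degrees=True).as_matrix()
    w=c@M.T+np.array(i["xyz"]); w[d==0]=np.nan
    return p,d,w
def save(p,n): cv2.imwrite('pics/'+n,cv2.cvtColor(p,cv2.COLOR_RGB2BGR))
E
python3 - <<'E'
from h import *
o=telemetry.get_obs(); print(o)
for n in("scene","top"):
    i=optics.camera_info(n);print(i)
    p,d,w=cloud(n); save(cv2.resize(p,(784,588)),n+'0.png'); np.savez(n+'0.npz',p=p,d=d,w=w)
E
```

```text
{'time': 0.0, 'q': array([-7.08752402e+01,  5.01010883e+00,  1.00322256e+01,  9.51010532e+01,
        3.45734394e-04,  9.00001787e+01]), 'qd': array([-0.02051558, -0.07489692, -0.05928034, -0.02673239, -0.01558877,
        0.01497137]), 'joint_efforts': array([-4.53120037e-04, -5.20386350e+01,  4.64802897e+01,  1.63862959e-02,
       -4.33272874e-05, -1.53678595e-06]), 'ee_pos': array([ 0.18009714, -0.51935766,  0.19637267]), 'tcp_rot': array([-1.79921064e+02, -3.45487929e-04,  1.91245806e+01]), 'wrist_force': array([0.19716135, 0.61910245, 0.06089656]), 'torque': array([ 0.00652872,  0.02132471, -0.03814012]), 'opening': 0.08509029557069303}
{'camera_matrix': array([[509.2291137 ,   0.        , 274.36087567],
       [  0.        , 509.2291137 , 206.93365411],
       [  0.        ,   0.        ,   1.        ]]), 'xyz': array([-0.04130184,  1.31035785,  0.92761344]), 'attitude': array([-120.32952254,    0.64003274, -154.88116328])}
{'camera_matrix': array([[379.36853238,   0.        , 280.4628807 ],
       [  0.        , 379.36853238, 206.89004244],
       [  0.        ,   0.        ,   1.        ]]), 'xyz': array([0.43273282, 0.01183582, 1.21796138]), 'attitude': array([-172.86554124,    1.14940799,  -88.35122204])}
```

View pics/top0.png

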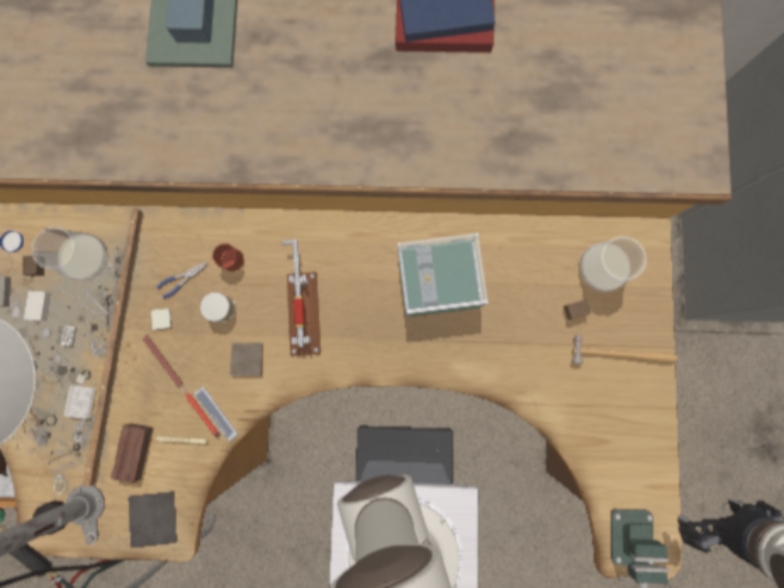

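View pics/scene0.png

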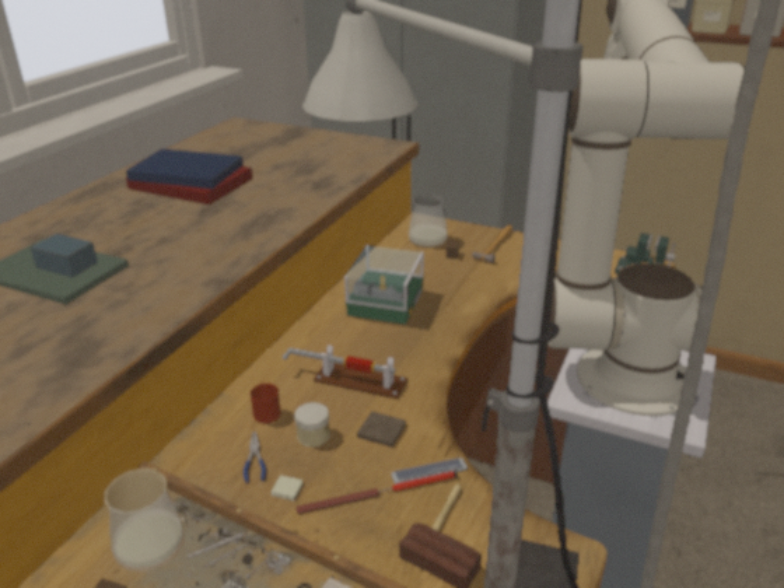

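The top view shows the rod at about (298,310), with its hook pointing away from the robot. The box is at (442,273) with its front towards the robot and the knob at (428,280). Next I'll measure them.

```bash
python3 - <<'E'
from h import *
for n in("top","scene"):
    z=np.load(n+'0.npz');p,w=z['p'].astype(int),z['w']
    r,g,b=p[...,0],p[...,1],p[...,2]
    near=(abs(w[...,0]-.45)<.3)&(w[...,2]>.02)&(w[...,2]<.2)
    red=(r>130)&(g<60)&(b<60)&near
    k,l,s,c=cv2.connectedComponentsWithStats(red.astype(np.uint8))
    for i in range(1,k):
        if s[i,4]>40: 
            q=w[l==i]; print(n,'red',s[i],np.nanmedian(q,0).round(4),np.nanpercentile(q,[3,97],axis=0).round(4).tolist())
    # rod: points z .045-.056 near rest
    m=near&(w[...,2]>.036)&(w[...,2]<.056)&(w[...,1]>.08)&(w[...,1]<.3)&(w[...,0]>.3)
    q=w[m]; print(n,len(q)); 
    for x0 in np.arange(.3,.68,.02):
        t=q[(q[:,0]>=x0)&(q[:,0]<x0+.02)]
        if len(t): print(round(x0+.01,3),len(t),np.median(t,0).round(4),t[:,1].min().round(4),t[:,1].max().round(4))
    gr=(g>r+12)&(g>b-5)&(abs(w[...,2]-.04)<.008)&(abs(w[...,1]+.1)<.2)&(w[...,0]>.35)&(w[...,0]<.75)
    if gr.sum()>50:
        q=w[gr]; print('green',len(q),np.median(q[:,2])); print(cv2.minAreaRect((q[:,:2]*1000).astype(np.float32)))
z=np.load('top0.npz')
a=z['p'][160:235,275:355]; b=z['p'][160:260,185:245]
save(np.hstack([cv2.resize(a,None,fx=5,fy=5,interpolation=3),np.pad(cv2.resize(b,None,fx=3.75,fy=3.75,interpolation=3),((0,0),(0,0),(0,0)))]),'crop0.png')
z=np.load('scene0.npz');save(cv2.resize(z['p'][165:290,195:310],None,fx=4.6,fy=4.6,interpolation=3),'crop1.png')
E
```

```text
top 322
0.45 15 [0.4577 0.2375 0.0495] 0.2273 0.247
0.47 33 [0.4671 0.2407 0.0492] 0.2238 0.2472
0.49 22 [0.4917 0.2424 0.0509] 0.2357 0.2519
0.51 26 [0.5104 0.2391 0.0539] 0.2346 0.2551
0.53 23 [0.531  0.2431 0.0539] 0.236 0.2562
0.55 26 [0.552  0.2465 0.0526] 0.2382 0.2579
0.57 23 [0.5723 0.2508 0.0487] 0.2461 0.2562
0.59 32 [0.594  0.2533 0.0503] 0.2373 0.2638
0.61 26 [0.6066 0.2543 0.0493] 0.2374 0.2634
0.63 24 [0.6298 0.257  0.0483] 0.2524 0.2629
0.65 18 [0.6496 0.2597 0.0505] 0.2559 0.2635
0.67 27 [0.6733 0.2635 0.0503] 0.2573 0.2904
0.69 27 [0.6834 0.2723 0.0489] 0.2593 0.291
scene red [248 255  17   5  44] [0.5274 0.2523 0.0576] [[0.5025, 0.2444, 0.0552], [0.5482, 0.2569, 0.0622]]
scene 408
0.45 30 [0.4564 0.2433 0.0491] 0.2279 0.2549
0.47 31 [0.465  0.2465 0.0487] 0.2254 0.256
0.49 36 [0.4918 0.2465 0.0492] 0.2345 0.257
0.51 38 [0.5122 0.2532 0.0488] 0.2301 0.2588
0.53 38 [0.5317 0.2562 0.0471] 0.2444 0.2633
0.55 36 [0.5491 0.2574 0.0498] 0.241 0.2632
0.57 24 [0.5711 0.2543 0.0499] 0.2473 0.2597
0.59 48 [0.5936 0.2576 0.0494] 0.2356 0.2688
0.61 22 [0.611  0.2582 0.049 ] 0.2408 0.2645
0.63 26 [0.6314 0.2598 0.0491] 0.2504 0.2685
0.65 25 [0.6489 0.2632 0.0501] 0.257 0.267
0.67 37 [0.6743 0.2667 0.0496] 0.2585 0.294
0.69 17 [0.6825 0.2773 0.0505] 0.2579 0.2933
green 115 0.04048710020526858
((565.5794677734375, -27.79821014404297), (201.3665313720703, 108.20637512207031), 60.35041046142578)
```

View pics/crop0.png

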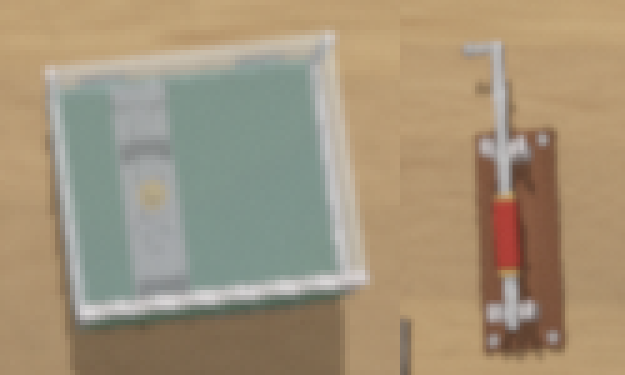

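View pics/crop1.png

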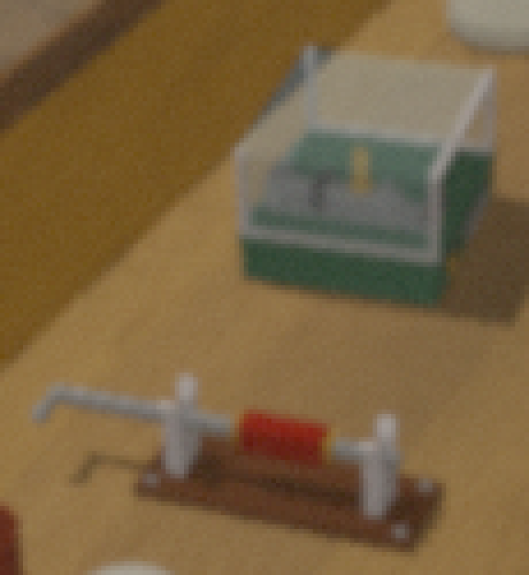

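The crops show the guard's top corners (FL (80,315), BL (50,75), BR (330,38) and FR (362,278) in crop0), the knob, and the rod with its hook turned left. I'll intersect those rays with planes at the known heights, using both cameras.

```bash
cat >> h.py <<'E'
def ray(n,u,v,z):
    i=optics.camera_info(n);K=np.array(i["camera_matrix"]);M=R.from_euler('xyz',i["attitude"],degrees=True).as_matrix()
    d=M@np.array([(u-K[0,2])/K[0,0],(v-K[1,2])/K[1,1],1]);o=np.array(i["xyz"]);return (o+d*(z-o[2])/d[2])[:2]
def fitbox(P):  # corner pts FL BL BR FR -> centre, yaw
    L=np.array([[-77,87],[77,87],[77,-87],[-77,-87]])/1000;P=np.array(P)
    A=L;B=P-P.mean(0);th=np.arctan2((A[:,0]*B[:,1]-A[:,1]*B[:,0]).sum(),(A*B).sum())
    return P.mean(0),np.degrees(th)
E
python3 - <<'E'
from h import *
T=[(80,315),(50,75),(330,38),(362,278)];S=[(440,178),(240,155),(313,48),(490,70)]
PT=[ray('top',275+a/5-.4,160+b/5-.4,.111) for a,b in T]
PS=[ray('scene',195+a/4.6-.4,165+b/4.6-.4,.111) for a,b in S]
for n,P in(('top',PT),('scene',PS)):
    c,th=fitbox(P);print(n,np.round(P,4).tolist(),c.round(4),th.round(2))
    D=np.diff(np.array(P+[P[0]]),axis=0);print(np.hypot(*D.T).round(4))
print('knob top',ray('top',275+152/5-.4,160+188/5-.4,.092),'scene',ray('scene',195+360/4.6-.4,165+152/4.6-.4,.092))
for n in('top','scene'):
    z=np.load(n+'0.npz');p=z['p'].astype(int);r,g,b=p[...,0],p[...,1],p[...,2]
    m=(r>1.8*g)&(r>1.8*b)&(r>100); sl=(slice(180,260),slice(190,240)) if n=='top' else (slice(245,270),slice(240,275))
    mm=np.zeros_like(m);mm[sl]=m[sl];k,l,s,c=cv2.connectedComponentsWithStats(mm.astype(np.uint8));i=1+s[1:,4].argmax()
    print(n,s[i],c[i],'handle',ray(n,*c[i],.057 if n=='top' else .052))
C=lambda a,b:(185+(a-400)/3.75-.4,160+b/3.75-.4)
for nm,a,b in(('tip',463,49),('corner',499,42),('rear',512,328),('hstart',506,272),('hend',506,196)):print(nm,ray('top',*C(a,b),.0495 if nm[0]!='h' else .057).round(4))
# rod line fit from top-cloud excluding handle/forks
for n in('top','scene'):
    w=np.load(n+'0.npz')['w'];q=w[(w[...,2]>.045)&(w[...,2]<.056)&(w[...,1]>.24)&(w[...,1]<.272)&(w[...,0]>.615)&(w[...,0]<.67)]
    print(n,len(q),q.mean(0).round(4))
E
```

```text
top [[0.5251, 0.007], [0.6676, 0.0285], [0.6941, -0.1372], [0.5513, -0.1571]] [ 0.6095 -0.0647] 8.71
[0.1441 0.1678 0.1442 0.1663]
scene [[0.5227, 0.0086], [0.6658, 0.0364], [0.693, -0.1362], [0.5537, -0.1573]] [ 0.6088 -0.0621] 9.79
[0.1458 0.1748 0.1409 0.1688]
knob top [ 0.604178   -0.03422209] scene [ 0.6042886  -0.03280681]
top [209 214   9  18 127] [213.14173228 222.26771654] handle [0.5241835  0.24525926]
scene [247 255  19  11 142] [256.09859155 259.40140845] handle [0.52347178 0.25342434]
tip [0.6805 0.2919]
corner [0.6872 0.2618]
rear [0.4485 0.2388]
hstart [0.4938 0.2446]
hend [0.5564 0.2478]
top 56 [0.6419 0.2588 0.05  ]
scene 60 [0.6422 0.2611 0.0497]
```

```bash
cat >> h.py <<'E'
BC=np.array([.609,-.064]);BY=9.0
def b2w(x,y): t=np.radians(BY);return BC+np.array([[np.cos(t),-np.sin(t)],[np.sin(t),np.cos(t)]])@np.array([x,y])/1000
def shift(x,y,z,yaw,cur=None):
    o=telemetry.get_obs();c,r=cur or (o['ee_pos'],o['tcp_rot'])
    M=R.from_euler('xyz',r,degrees=True);T=R.from_euler('xyz',[180,0,yaw],degrees=True)
    s=M.inv().apply(np.array([x,y,z])-c);rv=(M.inv()*T).as_rotvec();print('shift',s.round(4),'rot',rv.round(4));return s
E
python3 -c "
from h import *
import numpy as np
shift(.525,.246,.15,6.2,(np.array([.18,-.52,.197]),[180,0,19.125]))"
```

```text
shift [ 0.5769 -0.6107  0.047 ] rot [ 0.     -0.      0.2256]
```

```bash
python3 -m inch '[[0.577,-0.611,0,0,0,0.226,0],[0.577,-0.611,0,0,0,0.226,0],[0.577,-0.611,0,0,0,0.226,0],[0.577,-0.611,0,0,0,0.226,0],[0.577,-0.611,0,0,0,0.226,0],[0.577,-0.611,0,0,0,0.226,0],[0.577,-0.611,0,0,0,0.226,0],[0.577,-0.611,0,0,0,0.226,0],[0.577,-0.611,0,0,0,0.226,0],[0.577,-0.611,0,0,0,0.226,0],[0.577,-0.611,0,0,0,0.226,0],[0.577,-0.611,0,0,0,0.226,0]]'; python3 -c "
from h import *
shift(.525,.246,.15,6.2)"
```

```text
time: 1.1
ee_pos: [0.3856, -0.0616, 0.1971]
tcp_rot: [180.0, -0.0, 6.2]
wrist_force: [1.0, -1.2, 0.2]
opening: 0.0854
shift [ 0.1716 -0.2909  0.0471] rot [ 0.0002 -0.0005 -0.0005]
```

```bash
python3 -m inch '[[0.171,-0.29,0.047,0,0,0,0],[0.171,-0.29,0.047,0,0,0,0],[0.171,-0.29,0.047,0,0,0,0],[0.171,-0.29,0.047,0,0,0,0],[0.171,-0.29,0.047,0,0,0,0],[0.171,-0.29,0.047,0,0,0,0],[0.171,-0.29,0.047,0,0,0,0],[0.171,-0.29,0.047,0,0,0,0],[0.171,-0.29,0.047,0,0,0,0],[0.171,-0.29,0.047,0,0,0,0],[0.171,-0.29,0.047,0,0,0,0]]'; python3 - <<'E'
from h import *
shift(.525,.246,.028,6.2)
p,d,w=cloud('scene'); save(cv2.resize(p[160:300,190:350],None,fx=4,fy=4,interpolation=3),'a1.png')
E
```

```text
time: 2.02
ee_pos: [0.5365, 0.1024, 0.1526]
tcp_rot: [-178.2, 0.1, 9.8]
wrist_force: [-0.0, 0.3, -0.1]
opening: 0.0853
shift [ 0.0134 -0.1395  0.129 ] rot [-0.031   0.0026  0.0633]
```

View pics/a1.png

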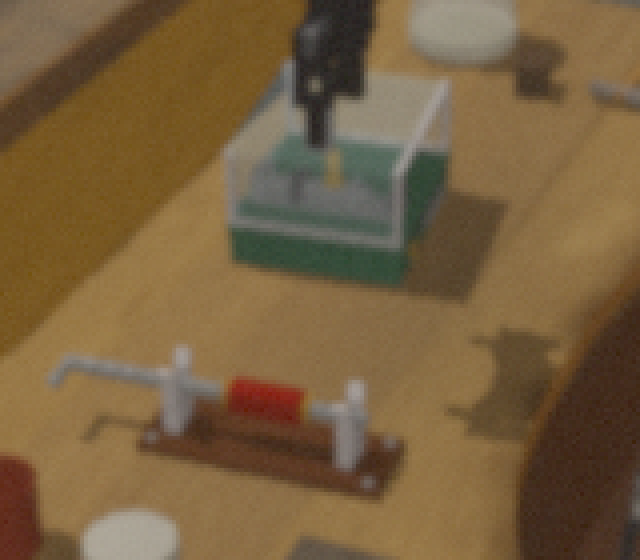

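The gripper stopped short of the rod, and nothing has been touched. I'll carry on at this height.

```bash
python3 -m inch '[[0.013,-0.14,0.005,-0.03,0,0.063,0],[0.013,-0.14,0.005,-0.03,0,0.063,0],[0.013,-0.14,0.005,-0.03,0,0.063,0],[0.013,-0.14,0.005,-0.03,0,0.063,0],[0.013,-0.14,0.005,-0.03,0,0.063,0],[0.013,-0.14,0.005,-0.03,0,0.063,0],[0.013,-0.14,0.005,-0.03,0,0.063,0],[0.013,-0.14,0.005,-0.03,0,0.063,0],[0.013,-0.14,0.005,-0.03,0,0.063,0]]'; python3 - <<'E'
from h import *
shift(.525,.246,.028,6.2);print(telemetry.get_obs()['q'].round(1))
E
```

```text
time: 2.82
ee_pos: [0.5482, 0.1075, 0.1525]
tcp_rot: [-178.1, 0.2, 10.1]
wrist_force: [-0.2, -0.4, 0.1]
opening: 0.085
shift [ 0.0018 -0.1362  0.1291] rot [-0.0331  0.0041  0.0675]
[ 10.    5.6   5.8  90.4   1.9 179.9]
```

Joint 6 has reached its 180° limit, so I'll use the half-turned grasp (yaw 186°).

```bash
python3 -m inch '[[0.002,-0.02,0.005,0,0,-0.125,0],[0.002,-0.04,0.005,0,0,-0.25,0],[0.002,-0.06,0.005,0,0,-0.375,0],[0.002,-0.08,0.005,0,0,-0.5,0],[0.002,-0.1,0.005,0,0,-0.625,0],[0.002,-0.12,0.005,0,0,-0.75,0],[0.002,-0.136,0.005,0,0,-0.875,0],[0.002,-0.136,0.005,0,0,-1,0],[0.002,-0.136,0.005,0,0,-1.125,0],[0.002,-0.136,0.005,0,0,-1.25,0],[0.002,-0.136,0.005,0,0,-1.375,0],[0.002,-0.136,0.005,0,0,-1.5,0]]'; python3 - <<'E'
from h import *
shift(.525,.246,.15,186.2);print(telemetry.get_obs()['q'].round(1))
E
```

```text
time: 3.82
ee_pos: [0.5263, 0.2419, 0.1519]
tcp_rot: [-179.7, -1.9, 96.4]
wrist_force: [-1.2, -0.3, 0.0]
opening: 0.0852
shift [ 0.0041 -0.0008  0.0021] rot [ 0.0217 -0.0299 -1.5676]
[ 23.7   8.    8.3  90.1   1.9 107.3]
```

```bash
python3 -m inch '[[0.004,-0.001,0.002,0,0,-0.125,0],[0.004,-0.001,0.002,0,0,-0.25,0],[0.004,-0.001,0.002,0,0,-0.375,0],[0.004,-0.001,0.002,0,0,-0.5,0],[0.004,-0.001,0.002,0,0,-0.625,0],[0.004,-0.001,0.002,0,0,-0.75,0],[0.004,-0.001,0.002,0.01,-0.015,-0.875,0],[0.004,-0.001,0.002,0.01,-0.02,-1,0],[0.004,-0.001,0.002,0.015,-0.02,-1.125,0],[0.004,-0.001,0.002,0.02,-0.03,-1.25,0],[0.004,-0.001,0.002,0.02,-0.03,-1.375,0],[0.004,-0.001,0.002,0.022,-0.03,-1.5,0]]';python3 -m inch '[[0,0,0,0,0,-0.07,0],[0,0,0,0,0,-0.07,0],[0,0,0,0,0,-0.07,0],[0,0,0,0,0,-0.07,0]]';  python3 - <<'E'
from h import *
shift(.525,.246,.028,186.2)
E
```

```text
time: 4.82
ee_pos: [0.5248, 0.2459, 0.1501]
tcp_rot: [-180.0, -0.1, -177.8]
wrist_force: [-0.4, -0.4, 0.4]
opening: 0.0857
time: 5.15
ee_pos: [0.5249, 0.2458, 0.1501]
tcp_rot: [-180.0, -0.1, -174.3]
wrist_force: [-0.1, 0.5, -0.0]
opening: 0.0852
shift [-0.0003  0.0003  0.1221] rot [-0.0007 -0.0014 -0.0084]
```

```bash
python3 -m inch '[[0,0,0.02,0,0,-0.008,0],[0,0,0.045,0,0,-0.008,0],[0,0,0.07,0,0,-0.008,0],[0,0,0.09,0,0,-0.008,0],[0,0,0.105,0,0,-0.008,0],[0,0,0.115,0,0,-0.008,0],[0,0,0.121,0,0,-0.008,0],[0,0,0.121,0,0,-0.008,0.3],[0,0,0.121,0,0,-0.008,0.5],[0,0,0.121,0,0,-0.008,0.6]]' 20; python3 - <<'E'
from h import *
p,d,w=cloud('scene'); save(cv2.resize(p[170:290,190:320],None,fx=5,fy=5,interpolation=3),'a2.png')
p,d,w=cloud('top'); save(cv2.resize(p[160:260,170:260],None,fx=5,fy=5,interpolation=3),'a3.png')
E
```

```text
time: 5.98
ee_pos: [0.5254, 0.246, 0.0303]
tcp_rot: [-180.0, 0.0, -173.7]
wrist_force: [0.4, 0.1, 0.7]
opening: 0.0515
```

View pics/a2.png

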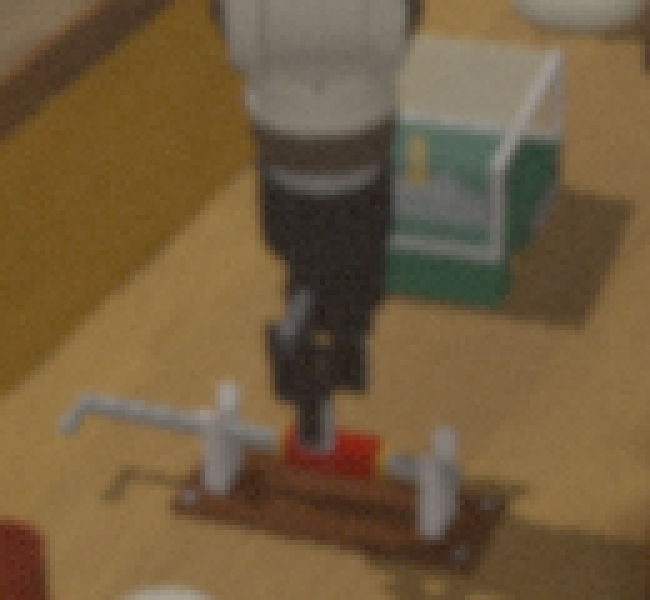

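The finger is centred on the handle once parallax is allowed for (finger at crop (315,430), handle from 287 to 380). Closing gently.

```bash
python3 -m inch '[[0,0,0,0,0,0,0.7],[0,0,0,0,0,0,0.75],[0,0,0,0,0,0,0.78],[0,0,0,0,0,0,0.8],[0,0,0,0,0,0,0.82],[0,0,0,0,0,0,0.85],[0,0,0,0,0,0,0.9],[0,0,0,0,0,0,1]]' 20; python3 -c "
from h import *
o=telemetry.get_obs();print(o['ee_pos'],o['wrist_force'],o['torque'],o['opening'])"
```

```text
time: 6.75
ee_pos: [0.5248, 0.2457, 0.0291]
tcp_rot: [-180.0, -0.1, -173.7]
wrist_force: [-0.5, -0.1, -0.0]
opening: 0.0003
[0.52475167 0.24570555 0.02905538] [-0.53645978 -0.05023876 -0.02636439] [ 0.02378062 -0.04705014 -0.05218147] 0.00025875727489221276
```

The fingers shut on nothing, so I'll look.

```bash
python3 - <<'E'
from h import *
p,d,w=cloud('scene'); a=cv2.resize(p[190:280,200:300],None,fx=4,fy=4,interpolation=3)
q,d,w=cloud('top'); b=cv2.resize(q[170:260,180:260],None,fx=4,fy=4,interpolation=3)
save(np.hstack([a,b]),'a4.png')
E
```

```text
(no output)
```

View pics/a4.png

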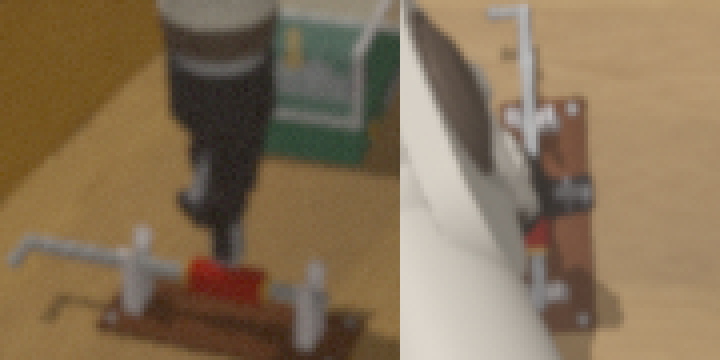

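The shut fingertips seem to end at the top edge of the handle. I'll check their true position by depth.

```bash
python3 - <<'E'
from h import *
def proj(n,P):
    i=optics.camera_info(n);K=np.array(i["camera_matrix"]);M=R.from_euler('xyz',i["attitude"],degrees=True).as_matrix()
    c=M.T@(np.array(P)-i["xyz"]);return (K@c/c[2])[:2].round(1)
for P in([.525,.246,.029],[.525,.246,.057],[.525,.256,.057],[.525,.236,.057]):print(P,proj('scene',P),proj('top',P))
p,d,w=cloud('scene')
for v in range(232,264,2):print(v,[(p[v,u].tolist(),(w[v,u]*1000).round().tolist()) for u in(254,257,260)])
E
```

```text
[0.525, 0.246, 0.029] [257.  264.3] [214.7 222.7]
[0.525, 0.246, 0.057] [256.7 256.5] [212.9 222. ]
[0.525, 0.256, 0.057] [255.2 258.4] [209.7 221.9]
[0.525, 0.236, 0.057] [258.3 254.7] [216.1 222.1]
232 [([36, 25, 26], [510.0, 284.0, 169.0]), ([41, 36, 32], [515.0, 259.0, 152.0]), ([44, 40, 35], [508.0, 254.0, 151.0])]
234 [([43, 37, 32], [515.0, 276.0, 156.0]), ([50, 45, 39], [512.0, 265.0, 150.0]), ([40, 36, 31], [508.0, 254.0, 144.0])]
236 [([46, 43, 37], [518.0, 270.0, 145.0]), ([40, 35, 28], [516.0, 258.0, 138.0]), ([46, 39, 30], [508.0, 255.0, 139.0])]
238 [([47, 41, 38], [511.0, 285.0, 149.0]), ([44, 36, 33], [515.0, 259.0, 132.0]), ([46, 41, 33], [506.0, 258.0, 134.0])]
240 [([46, 41, 30], [508.0, 290.0, 146.0]), ([44, 37, 32], [516.0, 259.0, 125.0]), ([57, 45, 39], [515.0, 241.0, 114.0])]
242 [([45, 36, 30], [509.0, 288.0, 138.0]), ([41, 38, 32], [516.0, 259.0, 119.0]), ([66, 54, 41], [516.0, 240.0, 107.0])]
244 [([45, 38, 33], [508.0, 291.0, 134.0]), ([45, 40, 35], [511.0, 268.0, 119.0]), ([88, 72, 54], [515.0, 243.0, 102.0])]
246 [([43, 37, 31], [514.0, 281.0, 119.0]), ([
[... 340 characters left out ...]
0, 256.0, 78.0]), ([58, 54, 46], [518.0, 256.0, 81.0]), ([101, 91, 77], [515.0, 243.0, 74.0])]
254 [([73, 53, 47], [526.0, 261.0, 75.0]), ([69, 62, 60], [517.0, 258.0, 76.0]), ([113, 94, 77], [516.0, 243.0, 67.0])]
256 [([118, 55, 49], [535.0, 244.0, 55.0]), ([92, 65, 61], [525.0, 245.0, 58.0]), ([110, 74, 56], [519.0, 237.0, 55.0])]
258 [([127, 35, 30], [528.0, 258.0, 59.0]), ([101, 31, 26], [521.0, 252.0, 57.0]), ([97, 31, 18], [514.0, 247.0, 56.0])]
260 [([109, 32, 25], [529.0, 255.0, 49.0]), ([108, 34, 30], [518.0, 258.0, 54.0]), ([103, 31, 22], [510.0, 254.0, 54.0])]
262 [([101, 29, 14], [529.0, 256.0, 43.0]), ([106, 39, 28], [521.0, 254.0, 44.0]), ([103, 32, 23], [510.0, 255.0, 47.0])]
```

Depth puts the tip at z≈0.065, while the state reports 0.029. I'll raise the shut fingers into the clear and measure the tip against the reported TCP.

```bash
python3 -m inch '[[0,0,-0.02,0,0,0,1],[0,0,-0.05,0,0,0,1],[0,0,-0.08,0,0,0,1],[0,0,-0.08,0,0,0,1],[0,0,-0.08,0,0,0,1]]'; python3 - <<'E'
from h import *
def proj(n,P):
    i=optics.camera_info(n);K=np.array(i["camera_matrix"]);M=R.from_euler('xyz',i["attitude"],degrees=True).as_matrix()
    c=M.T@(np.array(P)-i["xyz"]);return (K@c/c[2])[:2].round(1)
o=telemetry.get_obs();t=o['ee_pos'];print(t,o['tcp_rot'])
for dz in(0,.02,.04,.06):print(dz,proj('scene',t+[0,0,dz]),proj('scene',t+[0,0.014,dz]))
p,d,w=cloud('scene');save(cv2.resize(p[160:290,190:320],None,fx=4.6,fy=4.6,interpolation=3),'a5.png')
for v in range(206,252,2):print(v,[(p[v,u].tolist(),(w[v,u]*1000).round().tolist()) for u in(253,256,259)])
E
```

```text
time: 7.32
ee_pos: [0.5259, 0.2463, 0.1111]
tcp_rot: [180.0, 0.1, -173.7]
wrist_force: [-0.3, 0.2, -0.3]
opening: -0.0002
[0.52593487 0.24627898 0.11108451] [ 1.79970734e+02  1.19865360e-01 -1.73675798e+02]
0 [255.9 241. ] [253.6 243.6]
0.02 [255.6 235.2] [253.4 237.7]
0.04 [255.4 229.2] [253.2 231.7]
0.06 [255.2 223.2] [252.9 225.7]
206 [([42, 39, 31], [511.0, 283.0, 250.0]), ([44, 40, 38], [512.0, 264.0, 239.0]), ([46, 38, 34], [509.0, 252.0, 234.0])]
208 [([49, 43, 39], [514.0, 278.0, 240.0]), ([38, 31, 25], [515.0, 259.0, 230.0]), ([44, 40, 34], [508.0, 255.0, 230.0])]
210 [([39, 36, 30], [518.0, 271.0, 229.0]), ([44, 41, 35], [516.0, 258.0, 223.0]), ([47, 40, 38], [507.0, 258.0, 225.0])]
212 [([48, 42, 39], [508.0, 290.0, 236.0]), ([41, 36, 37], [516.0, 259.0, 217.0]), ([44, 37, 32], [510.0, 253.0, 215.0])]
214 [([46, 44, 39], [508.0, 290.0, 229.0]), ([45, 41, 34], [513.0, 264.0, 214.0]), ([41, 37, 31], [518.0, 237.0, 198.0])]
216 [([43, 34, 32], [512.0, 284.0, 219.0]), ([41, 33, 32], [515.0, 261.0, 205.0]), ([50, 46, 39], [515.0, 242.0, 195.0])]
218 [([42, 37, 27], [511.0, 286.
[... 1333 characters left out ...]
, 1.0]), ([137, 109, 70], [602.0, 101.0, 4.0]), ([139, 110, 72], [595.0, 94.0, 2.0])]
242 [([141, 109, 68], [608.0, 112.0, 1.0]), ([136, 104, 69], [600.0, 107.0, 1.0]), ([138, 109, 72], [591.0, 102.0, -0.0])]
244 [([137, 107, 66], [604.0, 121.0, 0.0]), ([137, 109, 68], [595.0, 116.0, -0.0]), ([138, 110, 69], [586.0, 114.0, 1.0])]
246 [([137, 107, 68], [600.0, 127.0, -2.0]), ([139, 110, 69], [586.0, 133.0, 5.0]), ([136, 107, 68], [582.0, 121.0, -1.0])]
248 [([138, 108, 71], [593.0, 142.0, 1.0]), ([138, 110, 71], [583.0, 139.0, 2.0]), ([138, 112, 70], [577.0, 130.0, -2.0])]
250 [([138, 108, 66], [588.0, 150.0, 0.0]), ([138, 107, 66], [579.0, 148.0, 1.0]), ([139, 109, 69], [569.0, 147.0, 4.0])]
```

View pics/a5.png

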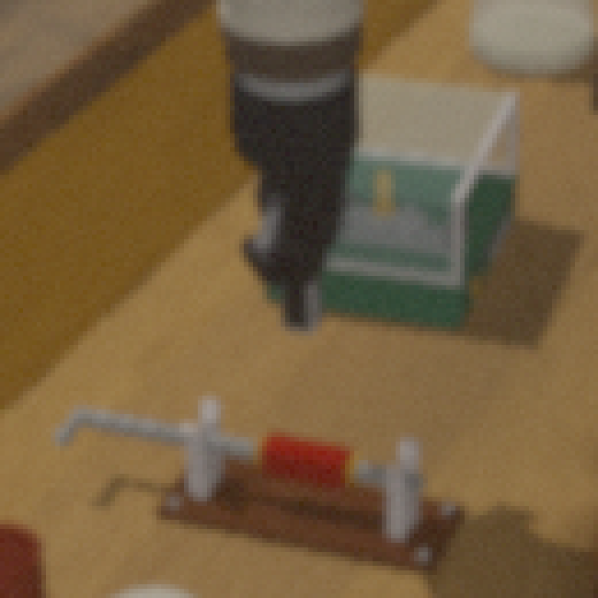

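With the fingers clear, the tip shows at row 231 instead of 241. The true fingertips are therefore about 38 mm above the reported TCP, while x and y agree. I'll apply that offset: open, go down to reported z ≈ -0.010, and watch the force.

```bash
python3 -m inch '[[0,0,0,0,0,0,0.5],[0,0,0,0,0,0,0.3],[0,0,0,0,0,0,0.3],[0,0,0,0,0,0,0.3],[0,0,0.03,0,0,0,0.3],[0,0,0.06,0,0,0,0.3],[0,0,0.085,0,0,0,0.3],[0,0,0.1,0,0,0,0.3],[0,0,0.11,0,0,0,0.3],[0,0,0.11,0,0,0,0.3]]' 20; python3 -c "
from h import *
p,d,w=cloud('scene');save(cv2.resize(p[190:280,200:310],None,fx=6,fy=6,interpolation=3),'a6.png')"
```

```text
time: 8.2
ee_pos: [0.5234, 0.245, -0.0034]
tcp_rot: [-179.9, -0.3, -173.7]
wrist_force: [-0.0, 0.4, -0.2]
opening: 0.0599
```

View pics/a6.png

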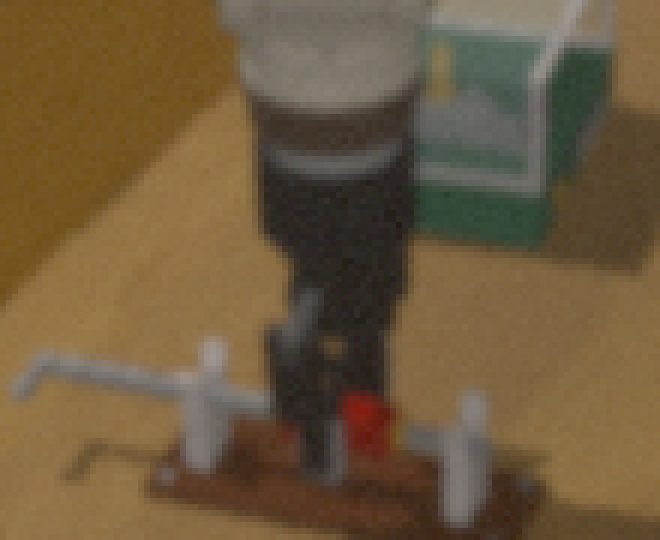

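The near finger now straddles the handle. Going 7 mm lower and closing.

```bash
python3 -m inch '[[0,0,0.004,0,0,0,0.4],[0,0,0.007,0,0,0,0.5],[0,0,0.007,0,0,0,0.6],[0,0,0.007,0,0,0,0.65],[0,0,0.007,0,0,0,0.7],[0,0,0.007,0,0,0,0.75],[0,0,0.007,0,0,0,0.8],[0,0,0.007,0,0,0,0.9],[0,0,0.007,0,0,0,1]]' 20; python3 -c "
from h import *
o=telemetry.get_obs();print(o['ee_pos'],o['wrist_force'],o['torque'],o['opening'])"
```

```text
time: 9.0
ee_pos: [0.525, 0.2459, -0.0074]
tcp_rot: [-180.0, -0.0, -173.7]
wrist_force: [0.2, 0.3, 3.7]
opening: 0.0195
[ 0.52498889  0.24587019 -0.00740214] [0.22077055 0.29228097 3.65310007] [0.08157205 0.11000689 0.00874896] 0.019500819405225748
```

Gripped (opening 19.5 mm). Firming the grip and lifting.

```bash
python3 -m inch '[[0,0,0,0,0,0,1],[0,0,0,0,0,0,1],[0,0,0,0,0,0,1],[0,0,-0.005,0,0,0,1],[0,0,-0.012,0,0,0,1],[0,0,-0.022,0,0,0,1],[0,0,-0.035,0,0,0,1],[0,0,-0.05,0,0,0,1],[0,0,-0.065,0,0,0,1],[0,0,-0.075,0,0,0,1],[0,0,-0.08,0,0,0,1],[0,0,-0.08,0,0,0,1]]' 90; python3 - <<'E'
from h import *
o=telemetry.get_obs();print(o['ee_pos'],o['wrist_force'],o['torque'],o['opening'])
p,d,w=cloud('scene');save(cv2.resize(p[170:290,190:320],None,fx=5,fy=5,interpolation=3),'a7.png')
for n in('scene','top'):
    p,d,w=cloud(n);q=w[(w[...,2]>.1)&(w[...,2]<.145)&(w[...,1]>.2)&(w[...,1]<.32)&(w[...,0]>.57)&(w[...,0]<.72)]
    print(n,len(q))
    for x0 in np.arange(.57,.71,.02):
        t=q[(q[:,0]>=x0)&(q[:,0]<x0+.02)]
        if len(t):print(round(x0+.01,3),len(t),np.median(t,0).round(4),t.max(0).round(4))
print(b2w(-255,-20),b2w(-139,-20),b2w(-139,18.5))
E
```

```text
time: 10.0
ee_pos: [0.5255, 0.2461, 0.0738]
tcp_rot: [180.0, 0.0, -173.7]
wrist_force: [-0.7, -0.8, -0.1]
opening: 0.0187
[0.52550355 0.24607259 0.07378165] [-0.6695774  -0.81067552 -0.05858498] [-0.0259095  -0.00885348 -0.02815723] 0.018651357578905445
scene 171
0.58 25 [0.5796 0.2539 0.129 ] [0.5872 0.2591 0.1336]
0.6 29 [0.6001 0.257  0.1288] [0.6096 0.2636 0.1337]
0.62 26 [0.6215 0.2579 0.1284] [0.6297 0.267  0.1334]
0.64 24 [0.6395 0.2623 0.1298] [0.6494 0.2651 0.1327]
0.66 28 [0.6597 0.2646 0.1293] [0.6698 0.2697 0.1338]
0.68 39 [0.6789 0.2738 0.1292] [0.6858 0.2987 0.1334]
top 165
0.58 23 [0.5802 0.25   0.1282] [0.5893 0.2557 0.1327]
0.6 20 [0.6008 0.2531 0.1273] [0.61   0.2602 0.131 ]
0.62 25 [0.6191 0.2552 0.1274] [0.6286 0.2606 0.1328]
0.64 23 [0.6388 0.2577 0.1287] [0.6481 0.2616 0.1307]
0.66 25 [0.6606 0.2594 0.1281] [0.6694 0.2659 0.1325]
0.68 49 [0.6806 0.2692 0.1282] [0.6879 0.2908 0.1319]
[ 0.36026816 -0.12364456] [ 0.47484001 -0.10549816] [ 0.46881728 -0.06747216]
```

View pics/a7.png

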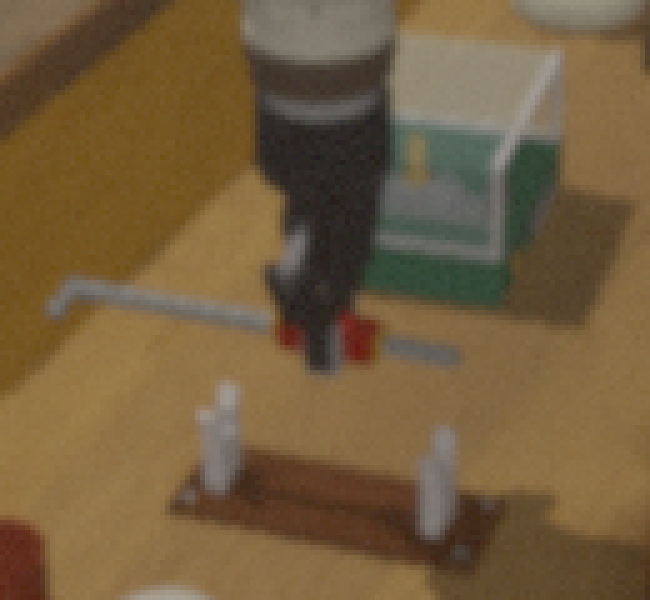

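The rod is held level with its axis at z≈0.124, which is the reported z plus 0.0505. The rest is empty and undisturbed. Next I'll work out the carry to the front of the mouth.

```bash
python3 - <<'E'
from h import *
shift(.365,.228,.074,186.3)
x,y=b2w(-262,-20);print(x,y);shift(x,y,.074,189)
E
```

```text
shift [ 1.604e-01  1.000e-04 -2.300e-03] rot [-0.001  -0.0025  0.0004]
0.3533543440648785 -0.12473959665244325
shift [ 0.2108 -0.3492 -0.0018] rot [-0.001  -0.0025 -0.0467]
```

```bash
python3 -m inch '[[0.01,0,0,0,0,0,1],[0.03,0,0,0,0,0,1],[0.055,0,0,0,0,0,1],[0.08,-0.01,0,0,0,0,1],[0.105,-0.025,0,0,0,0,1],[0.13,-0.045,0,0,0,0,1],[0.15,-0.07,0,0,0,0,1],[0.165,-0.095,0,0,0,0,1],[0.175,-0.12,0,0,0,0,1],[0.18,-0.145,0,0,0,-0.01,1],[0.185,-0.17,0,0,0,-0.02,1],[0.19,-0.19,0,0,0,-0.02,1]]';  python3 -c "
from h import *
x,y=b2w(-262,-20);shift(x,y,.074,189)"
```

```text
time: 11.15
ee_pos: [0.3556, 0.0346, 0.0718]
tcp_rot: [-180.0, -0.1, -172.5]
wrist_force: [-0.4, 0.5, -1.4]
opening: 0.0189
shift [ 0.0231 -0.1577 -0.002 ] rot [-0.0008 -0.002  -0.0261]
```

```bash
python3 -m inch '[[0.004,-0.02,0,0,0,-0.004,1],[0.008,-0.045,0,0,0,-0.01,1],[0.012,-0.075,0,0,0,-0.015,1],[0.016,-0.105,0,0,0,-0.02,1],[0.02,-0.13,0.01,0,0,-0.026,1],[0.023,-0.15,0.02,0,0,-0.026,1],[0.023,-0.158,0.03,0,0,-0.026,1],[0.023,-0.158,0.04,0,0,-0.026,1],[0.023,-0.158,0.044,0,0,-0.026,1],[0.023,-0.158,0.044,0,0,-0.026,1],[0.023,-0.158,0.044,0,0,-0.026,1]]'; python3 - <<'E'
from h import *
o=telemetry.get_obs();print(o['ee_pos'],o['tcp_rot'],o['wrist_force'])
t=o['ee_pos'];
for n in('top','scene'):
    p,d,w=cloud(n);q=w[(w[...,2]>.06)&(w[...,2]<.1)&(w[...,1]>-.16)&(w[...,1]<-.03)&(w[...,0]>.40)&(w[...,0]<.525)]
    print(n,len(q))
    for x0 in np.arange(.41,.53,.02):
        s=q[(q[:,0]>=x0)&(q[:,0]<x0+.02)]
        if len(s):print(round(x0+.01,3),len(s),np.median(s,0).round(4),s.max(0).round(4))
    if n=='top':save(cv2.resize(p[150:270,260:380],None,fx=5,fy=5,interpolation=3),'a8.png')
E
```

```text
time: 12.07
ee_pos: [0.3545, -0.1227, 0.0285]
tcp_rot: [-180.0, -0.1, -171.0]
wrist_force: [-0.8, 0.4, -1.1]
opening: 0.0186
[ 0.35446601 -0.12267139  0.02850478] [-1.79986924e+02 -1.05767811e-01 -1.70953029e+02] [-0.83830339  0.37635191 -1.11158581]
top 155
0.42 23 [ 0.4199 -0.1119  0.0843] [ 0.4287 -0.1065  0.0886]
0.44 22 [ 0.4417 -0.1089  0.0851] [ 0.4492 -0.1028  0.089 ]
0.46 23 [ 0.4609 -0.1057  0.0847] [ 0.4696 -0.0996  0.09  ]
0.48 19 [ 0.4812 -0.1022  0.0858] [ 0.4873 -0.0972  0.0883]
0.5 35 [ 0.5043 -0.0964  0.0844] [ 0.5082 -0.0693  0.0887]
0.52 22 [ 0.5122 -0.0857  0.0846] [ 0.517  -0.0692  0.0894]
scene 129
0.42 20 [ 0.4185 -0.1091  0.0858] [ 0.4292 -0.1     0.0902]
0.44 21 [ 0.4396 -0.1084  0.0848] [ 0.45   -0.0974  0.093 ]
0.46 21 [ 0.461  -0.1029  0.0848] [ 0.4694 -0.0957  0.0905]
0.48 19 [ 0.481  -0.0995  0.0863] [ 0.4899 -0.0947  0.0904]
0.5 30 [ 0.5037 -0.0936  0.0863] [ 0.5098 -0.0666  0.092 ]
0.52 7 [ 0.513  -0.0852  0.0848] [ 0.5175 -0.0713  0.0893]
```

View pics/a8.png

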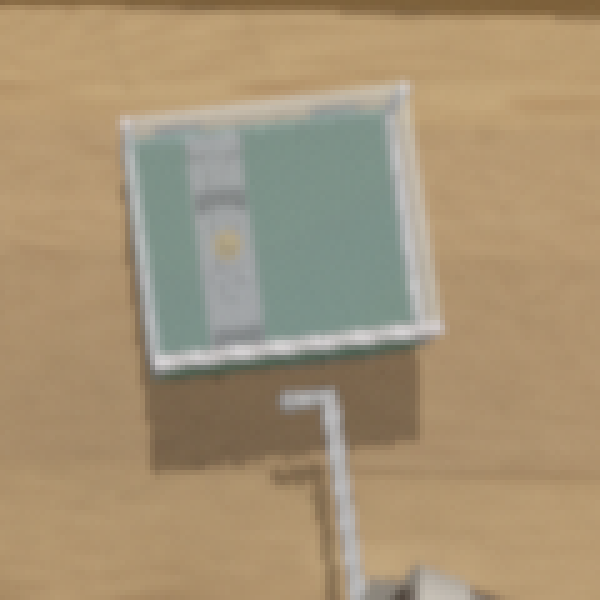

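The rod axis is at z≈0.080 and yaw 9°. The ball end (crop (282,400)) passes about 14 mm to the right of the knob's line (knob at (228,244)). Inserting 125 mm.

```bash
python3 -m inch '[[-0.005,0,0,0,0,0,1],[-0.015,0,0,0,0,0,1],[-0.027,0,0,0,0,0,1],[-0.04,0,0,0,0,0,1],[-0.053,0,0,0,0,0,1],[-0.066,0,0,0,0,0,1],[-0.08,0,0,0,0,0,1],[-0.093,0,0,0,0,0,1],[-0.106,0,0,0,0,0,1],[-0.117,0,0,0,0,0,1],[-0.125,0,0,0,0,0,1],[-0.125,0,0,0,0,0,1]]'; python3 - <<'E'
from h import *
for n in('top','scene'):
    p,d,w=cloud(n)
    save(p,'full_'+n+'.png')
    if n=='top':a=cv2.resize(p[160:250,275:360],None,fx=4.6,fy=4.6,interpolation=3)
    else: b=cv2.resize(p[165:255,235:320],None,fx=4.6,fy=4.6,interpolation=3)
save(np.hstack([a,b]),'a9.png')
o=telemetry.get_obs();print(o['ee_pos'],o['tcp_rot'],o['wrist_force'])
E
```

```text
time: 13.17
ee_pos: [0.4796, -0.1038, 0.0282]
tcp_rot: [-180.0, -0.1, -171.0]
wrist_force: [-0.3, 0.4, -1.2]
opening: 0.0191
[ 0.47796271 -0.1041103   0.02825582] [-1.79974514e+02 -1.21038241e-01 -1.71021854e+02] [-0.53254383  0.54192161 -1.81016954]
```

View pics/a9.png

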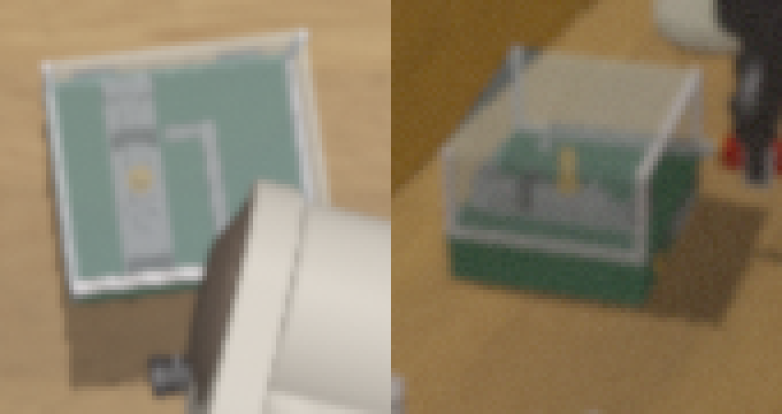

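The hook arm (crop (165..213,130)) lies about 26 mm beyond the knob (140,178) and about 36 mm to its right. Moving 35 mm left puts the arm behind the knob, and then I can pull back in small steps and feel for it.

```bash
python3 -m inch '[[0,0.004,0,0,0,0,1],[0,0.01,0,0,0,0,1],[0,0.017,0,0,0,0,1],[0,0.024,0,0,0,0,1],[0,0.03,0,0,0,0,1],[0,0.034,0,0,0,0,1],[0,0.035,0,0,0,0,1],[0,0.035,0,0,0,0,1],[0,0.035,0,0,0,0,1],[0,0.035,0,0,0,0,1]]'; cat > f.py <<'E'
from h import *
o=telemetry.get_obs();t=np.radians(9);u=np.array([np.cos(t),np.sin(t),0]);v=np.array([-u[1],u[0],0])
p=o['ee_pos']-[*BC,0];f=o['wrist_force'];print('t %.2f box xy %.1f %.1f z %.1f | Fx %.1f Fy %.1f Fz %.1f Mz %.2f'%(o['time'],p@u*1e3,p@v*1e3,p[2]*1e3,f@u,f@v,f[2],o['torque'][2]))
E
python3 f.py;python3 -m inch '[[0.002,0,0,0,0,0,1],[0.005,0,0,0,0,0,1],[0.008,0,0,0,0,0,1],[0.01,0,0,0,0,0,1],[0.01,0,0,0,0,0,1],[0.01,0,0,0,0,0,1]]';python3 f.py
```

```text
time: 14.1
ee_pos: [0.4726, -0.0698, 0.0284]
tcp_rot: [-180.0, -0.1, -171.0]
wrist_force: [-0.2, -0.6, -0.9]
opening: 0.0185
t 14.10 box xy -135.6 15.6 z 28.4 | Fx -0.3 Fy -0.5 Fz -0.9 Mz 0.02
time: 14.6
ee_pos: [0.4627, -0.0713, 0.0285]
tcp_rot: [-180.0, -0.1, -171.0]
wrist_force: [0.3, -0.5, -1.0]
opening: 0.0187
t 14.60 box xy -145.7 15.7 z 28.5 | Fx 0.2 Fy -0.5 Fz -1.0 Mz 0.02
```

```bash
python3 -m inch '[[0.001,0,0,0,0,0,1],[0.002,0,0,0,0,0,1],[0.003,0,0,0,0,0,1],[0.003,0,0,0,0,0,1]]'>/dev/null;python3 f.py
python3 -m inch '[[0.001,0,0,0,0,0,1],[0.002,0,0,0,0,0,1],[0.003,0,0,0,0,0,1],[0.003,0,0,0,0,0,1]]'>/dev/null;python3 f.py
python3 -m inch '[[0.001,0,0,0,0,0,1],[0.002,0,0,0,0,0,1],[0.003,0,0,0,0,0,1],[0.003,0,0,0,0,0,1]]'>/dev/null;python3 f.py
```

```text
t 14.93 box xy -148.7 15.7 z 28.4 | Fx 0.1 Fy 0.4 Fz -1.5 Mz -0.05
t 15.27 box xy -151.1 15.7 z 28.6 | Fx 4.8 Fy 0.1 Fz -1.8 Mz 0.03
t 15.60 box xy -154.2 15.7 z 28.6 | Fx 4.7 Fy -0.2 Fz -2.5 Mz -0.06
```

Contact at handle x≈-150.5, and the bolt slides with about 4.8 N of friction. The stop can't come before handle x≈-178, so I'll draw to -172 and then creep.

```bash
python3 -m inch '[[0.002,0,0,0,0,0,1],[0.004,0,0,0,0,0,1],[0.006,0,0,0,0,0,1],[0.008,0,0,0,0,0,1],[0.01,0,0,0,0,0,1],[0.012,0,0,0,0,0,1]]'>/dev/null;python3 f.py
python3 -m inch '[[0.001,0,0,0,0,0,1],[0.002,0,0,0,0,0,1],[0.003,0,0,0,0,0,1],[0.004,0,0,0,0,0,1],[0.005,0,0,0,0,0,1],[0.006,0,0,0,0,0,1]]'>/dev/null;python3 f.py
```

```text
t 16.10 box xy -166.2 15.7 z 28.6 | Fx 5.7 Fy 0.6 Fz -3.1 Mz -0.00
t 16.60 box xy -172.3 15.8 z 28.6 | Fx 5.6 Fy 0.9 Fz -1.7 Mz 0.04
```

```bash
python3 -m inch '[[0.0005,0,0,0,0,0,1],[0.001,0,0,0,0,0,1],[0.0015,0,0,0,0,0,1],[0.002,0,0,0,0,0,1]]'>/dev/null;python3 f.py
python3 -m inch '[[0.0005,0,0,0,0,0,1],[0.001,0,0,0,0,0,1],[0.0015,0,0,0,0,0,1],[0.002,0,0,0,0,0,1]]'>/dev/null;python3 f.py
python3 -m inch '[[0.0005,0,0,0,0,0,1],[0.001,0,0,0,0,0,1],[0.0015,0,0,0,0,0,1],[0.002,0,0,0,0,0,1]]'>/dev/null;python3 f.py
```

```text
t 16.93 box xy -174.3 15.8 z 28.6 | Fx 5.2 Fy 1.1 Fz -2.8 Mz 0.10
t 17.27 box xy -176.3 15.8 z 28.6 | Fx 5.0 Fy 0.4 Fz -1.6 Mz 0.02
t 17.60 box xy -178.3 15.8 z 28.6 | Fx 4.9 Fy 0.9 Fz -2.6 Mz -0.02
```

```bash
echo "
import sys; sys.exit(f@u>8)" >> f.py
python3 -m inch '[[0.00025,0,0,0,0,0,1],[0.0005,0,0,0,0,0,1]]'>/dev/null;python3 f.py && 
python3 -m inch '[[0.00025,0,0,0,0,0,1],[0.0005,0,0,0,0,0,1]]'>/dev/null;python3 f.py && 
python3 -m inch '[[0.00025,0,0,0,0,0,1],[0.0005,0,0,0,0,0,1]]'>/dev/null && python3 f.py && 
python3 -m inch '[[0.00025,0,0,0,0,0,1],[0.0005,0,0,0,0,0,1]]'>/dev/null && python3 f.py && 
python3 -m inch '[[0.00025,0,0,0,0,0,1],[0.0005,0,0,0,0,0,1]]'>/dev/null && python3 f.py && 
python3 -m inch '[[0.00025,0,0,0,0,0,1],[0.0005,0,0,0,0,0,1]]'>/dev/null && python3 f.py && 
python3 -m inch '[[0.00025,0,0,0,0,0,1],[0.0005,0,0,0,0,0,1]]'>/dev/null && python3 f.py && 
python3 -m inch '[[0.00025,0,0,0,0,0,1],[0.0005,0,0,0,0,0,1]]'>/dev/null && python3 f.py && 
python3 -m inch '[[0.00025,0,0,0,0,0,1],[0.0005,0,0,0,0,0,1]]'>/dev/null && python3 f.py && 
python3 -m inch '[[0.00025,0,0,0,0,0,1],[0.0005,0,0,0,0,0,1]]'>/dev/null && python3 f.py
```

```text
t 17.77 box xy -178.8 15.8 z 28.6 | Fx 5.2 Fy -0.1 Fz -1.6 Mz 0.05
t 17.77 box xy -178.8 15.8 z 28.6 | Fx 5.2 Fy -0.1 Fz -1.6 Mz 0.05False
False
```

```bash
sed -i 's/sys.exit(f@u>8)/sys.exit(int(f@u>8))/' f.py
python3 -m inch '[[0.00025,0,0,0,0,0,1],[0.0005,0,0,0,0,0,1]]'>/dev/null && python3 f.py && 
python3 -m inch '[[0.00025,0,0,0,0,0,1],[0.0005,0,0,0,0,0,1]]'>/dev/null && python3 f.py && 
python3 -m inch '[[0.00025,0,0,0,0,0,1],[0.0005,0,0,0,0,0,1]]'>/dev/null && python3 f.py && 
python3 -m inch '[[0.00025,0,0,0,0,0,1],[0.0005,0,0,0,0,0,1]]'>/dev/null && python3 f.py && 
python3 -m inch '[[0.00025,0,0,0,0,0,1],[0.0005,0,0,0,0,0,1]]'>/dev/null && python3 f.py && 
python3 -m inch '[[0.00025,0,0,0,0,0,1],[0.0005,0,0,0,0,0,1]]'>/dev/null && python3 f.py && 
python3 -m inch '[[0.00025,0,0,0,0,0,1],[0.0005,0,0,0,0,0,1]]'>/dev/null && python3 f.py && 
python3 -m inch '[[0.00025,0,0,0,0,0,1],[0.0005,0,0,0,0,0,1]]'>/dev/null && python3 f.py && 
python3 -m inch '[[0.00025,0,0,0,0,0,1],[0.0005,0,0,0,0,0,1]]'>/dev/null && python3 f.py && 
python3 -m inch '[[0.00025,0,0,0,0,0,1],[0.0005,0,0,0,0,0,1]]'>/dev/null && python3 f.py && 
python3 -m inch '[[0.00025,0,0,0,0,0,1],[0.0005,0,0,0,0,0,1]]'>/dev/null && python3 f.py && 
python3 -m inch '[[0.00025,0,0,0,0,0,1],[0.0005,0,0,0,0,0,1]]'>/dev/null && python3 f.py && 
python3 -m inch '[[0.00025,0,0,0,0,0,1],[0.0005,0,0,0,0,0,1]]'>/dev/null && python3 f.py && 
python3 -m inch '[[0.00025,0,0,0,0,0,1],[0.0005,0,0,0,0,0,1]]'>/dev/null && python3 f.py
```

```text
t 17.93 box xy -179.4 15.8 z 28.6 | Fx 5.2 Fy 1.9 Fz -2.4 Mz 0.01
t 18.10 box xy -179.6 15.8 z 28.6 | Fx 7.2 Fy 0.2 Fz -1.2 Mz 0.04
t 18.27 box xy -179.7 15.7 z 28.7 | Fx 8.9 Fy 1.1 Fz -2.1 Mz 0.06
```

The stop is at handle x≈-179.5, and each 0.5 mm of command adds about 2 N. Building up to 15 N.

```bash

python3 -m inch '[[0.0003,0,0,0,0,0,1],[0.0005,0,0,0,0,0,1],[0.0005,0,0,0,0,0,1]]'>/dev/null ; python3 f.py ; 
python3 -m inch '[[0.0003,0,0,0,0,0,1],[0.0005,0,0,0,0,0,1],[0.0005,0,0,0,0,0,1]]'>/dev/null ; python3 f.py
```

```text
t 18.52 box xy -179.8 15.7 z 28.9 | Fx 11.3 Fy 1.3 Fz -2.9 Mz -0.03
t 18.77 box xy -179.8 15.7 z 28.9 | Fx 13.0 Fy 0.7 Fz -4.4 Mz 0.04
```

```bash

python3 -m inch '[[0.0003,0,0,0,0,0,1],[0.0005,0,0,0,0,0,1],[0.0005,0,0,0,0,0,1]]'>/dev/null ; python3 f.py ; 
python3 -m inch '[[0,0,0,0,0,0,1],[0,0,0,0,0,0,1],[0,0,0,0,0,0,1]]'>/dev/null ; python3 f.py
python3 -m inch '[[0,0,0,0,0,0,1],[0,0,0,0,0,0,1],[0,0,0,0,0,0,1]]'>/dev/null ; python3 f.py
python3 -m inch '[[0,0,0,0,0,0,1],[0,0,0,0,0,0,1],[0,0,0,0,0,0,1]]'>/dev/null ; python3 f.py
```

```text
t 19.02 box xy -179.8 15.7 z 29.1 | Fx 15.4 Fy 0.8 Fz -4.6 Mz 0.01
t 19.27 box xy -179.8 15.7 z 29.1 | Fx 14.7 Fy 1.3 Fz -4.6 Mz -0.06
t 19.52 box xy -179.8 15.7 z 29.1 | Fx 15.2 Fy 1.7 Fz -4.4 Mz -0.03
t 19.77 box xy -179.8 15.7 z 29.1 | Fx 16.2 Fy 1.3 Fz -4.7 Mz -0.03
```

Pulled at 15–16 N for 0.75 s. Now I'll unload, move the hook clear behind the knob, go right, and withdraw.

```bash

python3 -m inch '[[-0.001,0,0,0,0,0,1],[-0.002,0,0,0,0,0,1],[-0.004,0,0,0,0,0,1],[-0.008,0,0,0,0,0,1],[-0.012,0,0,0,0,0,1],[-0.015,0,0,0,0,0,1],[-0.015,0,0,0,0,0,1],[-0.015,0,0,0,0,0,1]]'>/dev/null ; python3 f.py ; 
python3 -m inch '[[0,-0.003,0,0,0,0,1],[0,-0.009,0,0,0,0,1],[0,-0.016,0,0,0,0,1],[0,-0.023,0,0,0,0,1],[0,-0.03,0,0,0,0,1],[0,-0.034,0,0,0,0,1],[0,-0.036,0,0,0,0,1],[0,-0.036,0,0,0,0,1],[0,-0.036,0,0,0,0,1]]'>/dev/null ; python3 f.py
python3 - <<'E'
from h import *
for n in('top','scene'):
    p,d,w=cloud(n)
    if n=='top':a=cv2.resize(p[160:250,275:360],None,fx=4.6,fy=4.6,interpolation=3)
    else: b=cv2.resize(p[165:255,235:320],None,fx=4.6,fy=4.6,interpolation=3)
save(np.hstack([a,b]),'b1.png')
# knob: brass-coloured centroid, top view
h=cv2.cvtColor(a,cv2.COLOR_RGB2HSV)
q,_,_=cloud('top');c=q[185:225,295:315].astype(int);m=(c[...,0]-c[...,2])
v,u=np.unravel_index(np.argsort(m.ravel())[-6:],m.shape);print(np.c_[u+295,v+185,m[v,u]].tolist())
print(ray('top',(u+295).mean(),(v+185).mean(),.092))
E
```

```text
t 20.43 box xy -167.2 15.8 z 28.3 | Fx 0.0 Fy -0.8 Fz -1.0 Mz 0.04
t 21.18 box xy -167.2 -20.3 z 28.4 | Fx -0.3 Fy 0.4 Fz -0.3 Mz -0.05
[[306, 209, 38], [307, 209, 39], [306, 207, 41], [307, 207, 42], [306, 208, 43], [307, 208, 43]]
[ 0.57168969 -0.03937213]
```

The knob now measures (0.572,-0.039), 31 mm nearer the front and on its line. My picture views are used up, so from here I check by numbers. Withdrawing and raising.

```bash

python3 -m inch '[[0.004,0,0,0,0,0,1],[0.012,0,0,0,0,0,1],[0.024,0,0,0,0,0,1],[0.037,0,0,0,0,0,1],[0.05,0,0,0,0,0,1],[0.063,0,0,0,0,0,1],[0.076,0,0,0,0,0,1],[0.088,0,0,0,0,0,1],[0.095,0,0,0,0,0,1],[0.095,0,-0.015,0,0,0,1],[0.095,0,-0.03,0,0,0,1],[0.095,0,-0.044,0,0,0,1]]'>/dev/null ; python3 f.py; python3 -c "
from h import *
shift(.365,.228,.074,186.3);shift(.525,.2459,.074,186.3)"
```

```text
t 22.33 box xy -262.6 -20.1 z 73.3 | Fx 0.1 Fy -0.0 Fz -0.8 Mz 0.01
shift [-0.0669  0.3467 -0.001 ] rot [-0.0007 -0.0012  0.0462]
shift [-0.2278  0.3395 -0.0012] rot [-0.0007 -0.0012  0.0462]
```

```bash

python3 -m inch '[[0,0.012,0,0,0,0,1],[0,0.035,0,0,0,0,1],[-0.005,0.065,0,0,0,0.01,1],[-0.01,0.095,0,0,0,0.01,1],[-0.015,0.125,0,0,0,0.02,1],[-0.02,0.155,0,0,0,0.02,1],[-0.025,0.185,0,0,0,0.03,1],[-0.035,0.215,0,0,0,0.03,1],[-0.045,0.245,0,0,0,0.04,1],[-0.055,0.275,0,0,0,0.046,1],[-0.06,0.295,0,0,0,0.046,1],[-0.065,0.305,0,0,0,0.046,1]]'>/dev/null ; python3 -c "
from h import *
shift(.525,.2459,.074,186.3)"
```

```text
shift [-0.1608  0.0395 -0.002 ] rot [-0.0003 -0.0015  0.0029]
```

```bash

python3 -m inch '[[-0.01,0.008,0,0,0,0.002,1],[-0.03,0.018,0,0,0,0.002,1],[-0.055,0.028,0,0,0,0.002,1],[-0.08,0.035,0,0,0,0.002,1],[-0.105,0.035,0,0,0,0.002,1],[-0.13,0.035,0,0,0,0.002,1],[-0.15,0.035,0,0,0,0.002,1],[-0.16,0.035,0,0,0,0.002,1],[-0.16,0.035,0,0,0,0.002,1],[-0.16,0.035,0,0,0,0.002,1],[-0.16,0.035,0,0,0,0.002,1]]'>/dev/null ; python3 - <<'E'
from h import *
o=telemetry.get_obs();print(o['ee_pos'],o['tcp_rot'],o['opening']);shift(.525,.2459,-.0074,186.3)
for n in('scene','top'):
    p,d,w=cloud(n);q=w[(w[...,2]>.1)&(w[...,2]<.145)&(w[...,1]>.2)&(w[...,1]<.32)&(w[...,0]>.57)&(w[...,0]<.72)]
    for x0 in np.arange(.57,.71,.02):
        t=q[(q[:,0]>=x0)&(q[:,0]<x0+.02)]
        if len(t):print(n,round(x0+.01,3),len(t),np.median(t,0).round(4),t.max(0).round(4))
E
```

```text
[0.52429566 0.23847038 0.07212586] [-1.79949323e+02 -1.20748858e-01 -1.73796266e+02] 0.01847046751213307
shift [-0.0017  0.0074  0.0795] rot [-0.0009 -0.0021 -0.0017]
scene 0.58 26 [0.5798 0.2486 0.1291] [0.5892 0.2523 0.1352]
scene 0.6 26 [0.6008 0.2496 0.1284] [0.6094 0.255  0.1339]
scene 0.62 26 [0.6212 0.2508 0.1276] [0.6299 0.2591 0.1334]
scene 0.64 25 [0.6404 0.254  0.1277] [0.6498 0.2592 0.1317]
scene 0.66 25 [0.6604 0.2559 0.128 ] [0.6692 0.26   0.1336]
scene 0.68 44 [0.6784 0.2654 0.1286] [0.6863 0.2875 0.1324]
top 0.58 23 [0.5805 0.2427 0.1303] [0.5894 0.2493 0.1352]
top 0.6 25 [0.6008 0.2464 0.1287] [0.6097 0.2506 0.1323]
top 0.62 20 [0.62   0.2483 0.1287] [0.6299 0.2541 0.1333]
top 0.64 27 [0.6397 0.2497 0.1284] [0.6493 0.256  0.1325]
top 0.66 23 [0.6595 0.2527 0.1284] [0.6695 0.2572 0.1323]
top 0.68 46 [0.6803 0.2634 0.1291] [0.6874 0.284  0.1336]
```

```bash

python3 -m inch '[[-0.001,0.004,0,0,0,0,1],[-0.001,0.0075,0,0,0,0,1],[-0.001,0.0075,0,0,0,0,1],[-0.001,0.0075,0.01,0,0,0,1],[-0.001,0.0075,0.02,0,0,0,1],[-0.001,0.0075,0.03,0,0,0,1],[-0.001,0.0075,0.04,0,0,0,1],[-0.001,0.0075,0.046,0,0,0,1],[-0.001,0.0075,0.05,0,0,0,1],[-0.001,0.0075,0.05,0,0,0,1]]' ;python3 f.py; python3 - <<'E'
from h import *
shift(.525,.2459,-.0074,186.3)
for n in('scene','top'):
    p,d,w=cloud(n);q=w[(w[...,2]>.065)&(w[...,2]<.092)&(w[...,1]>.2)&(w[...,1]<.32)&(w[...,0]>.61)&(w[...,0]<.672)]
    print(n,len(q),q.mean(0).round(4),np.polyfit(q[:,0]-.525,q[:,1],1))
E
```

```text
time: 25.18
ee_pos: [0.5247, 0.2461, 0.0207]
tcp_rot: [-179.9, -0.2, -173.8]
wrist_force: [-0.3, 0.4, -1.2]
opening: 0.0184
t 25.18 box xy -34.7 319.5 z 20.7 | Fx -0.3 Fy 0.4 Fz -1.2 Mz -0.02
shift [-0.0004 -0.0002  0.0281] rot [-0.0012 -0.0031 -0.0016]
scene 80 [0.6416 0.2604 0.0757] [0.11203787 0.24733145]
top 66 [0.6413 0.2583 0.0774] [0.11712477 0.2446986 ]
```

The rod's line is within 0.7 mm of how it lay. Lowering into the forks.

```bash

python3 -m inch '[[0,0,0.006,0,0,0,1],[0,0,0.012,0,0,0,1],[0,0,0.017,0,0,0,1],[0,0,0.021,0,0,0,1],[0,0,0.024,0,0,0,1],[0,0,0.0255,0,0,0,1],[0,0,0.0255,0,0,0,1]]' >/dev/null;python3 f.py
python3 -m inch '[[0,0,0.001,0,0,0,1],[0,0,0.0015,0,0,0,1],[0,0,0.0015,0,0,0,1]]' >/dev/null;python3 f.py
python3 -m inch '[[0,0,0.0005,0,0,0,1],[0,0,0.001,0,0,0,1],[0,0,0.001,0,0,0,1]]' >/dev/null;python3 f.py
```

```text
t 25.87 box xy -34.4 319.6 z -3.9 | Fx -0.2 Fy 0.9 Fz -0.8 Mz 0.00
t 26.12 box xy -34.1 319.7 z -4.8 | Fx -0.6 Fy -0.2 Fz -0.0 Mz -0.05
t 26.37 box xy -34.2 319.7 z -6.0 | Fx 0.1 Fy -1.5 Fz -1.1 Mz -0.02
```

```bash

python3 -m inch '[[0,0,0.0005,0,0,0,1],[0,0,0.001,0,0,0,1],[0,0,0.001,0,0,0,1]]' >/dev/null;python3 f.py
python3 -m inch '[[0,0,0.0005,0,0,0,1],[0,0,0.0005,0,0,0,1],[0,0,0.0005,0,0,0,1]]' >/dev/null;python3 f.py
```

```text
t 26.62 box xy -34.2 319.7 z -7.0 | Fx -0.4 Fy 0.7 Fz -1.2 Mz 0.01
t 26.87 box xy -34.1 319.7 z -7.2 | Fx -1.1 Fy -0.6 Fz 2.0 Mz -0.01
```

Seated (Fz up about 3 N at the grasp height). Releasing slowly and rising.

```bash

python3 -m inch '[[0,0,0,0,0,0,0.75],[0,0,0,0,0,0,0.7],[0,0,0,0,0,0,0.65],[0,0,0,0,0,0,0.6],[0,0,0,0,0,0,0.5],[0,0,0,0,0,0,0.4],[0,0,0,0,0,0,0.3],[0,0,0,0,0,0,0.3],[0,0,0,0,0,0,0.3],[0,0,0,0,0,0,0.3]]' 20;python3 f.py
python3 -m inch '[[0,0,-0.005,0,0,0,0.3],[0,0,-0.015,0,0,0,0.3],[0,0,-0.03,0,0,0,0.3],[0,0,-0.05,0,0,0,0.3],[0,0,-0.075,0,0,0,0.3],[0,0,-0.1,0,0,0,0.3],[0,0,-0.125,0,0,0,0.3],[0,0,-0.15,0,0,0,0.3],[0,0,-0.17,0,0,0,0.3],[0,0,-0.17,0,0,0,0.3]]'
python3 -m inch '[[0.02,-0.01,0,0,0,0,0],[0.05,-0.04,0,0,0,0,0],[0.08,-0.07,0,0,0,0,0],[0.1,-0.1,0,0,0,0,0],[0.12,-0.13,0,0,0,0,0],[0.14,-0.16,0,0,0,0,0],[0.15,-0.18,0,0,0,0,0],[0.15,-0.2,0,0,0,0,0],[0.15,-0.2,0,0,0,0,0]]'
python3 - <<'E'
from h import *
for n in('top','scene'):
    z=np.load(n+'0.npz');p,d,w=cloud(n);w0=z['w'];save(p,'end_'+n+'.png')
    for nm,W in(('before',w0),('now',w)):
        q=W[(W[...,2]>.045)&(W[...,2]<.056)&(W[...,1]>.24)&(W[...,1]<.272)&(W[...,0]>.615)&(W[...,0]<.67)]
        k=W[(W[...,2]>.036)&(W[...,2]<.056)&(W[...,1]>.25)&(W[...,1]<.3)&(W[...,0]>.67)&(W[...,0]<.7)]
        print(n,nm,len(q),q.mean(0).round(4),np.polyfit(q[:,0]-.642,q[:,1],1).round(3),'hook max',k.max(0).round(4),k.mean(0).round(4))
    # changed pixels
    D=cv2.blur(np.abs(p.astype(int)-z['p']).max(2).astype(np.float32),(3,3))>28
    kk,l,s,c=cv2.connectedComponentsWithStats(D.astype(np.uint8));print([(s[i].tolist()) for i in range(1,kk) if s[i,4]>6])
q,_,_=cloud('top');c=q[185:225,295:315].astype(int);m=c[...,0]-c[...,2]
v,u=np.unravel_index(np.argsort(m.ravel())[-6:],m.shape);print(ray('top',(u+295).mean(),(v+185).mean(),.092))
E
```

```text
time: 27.7
ee_pos: [0.5252, 0.2464, -0.0074]
tcp_rot: [-180.0, -0.1, -173.8]
wrist_force: [0.2, 0.3, -0.3]
opening: 0.0597
t 27.70 box xy -34.2 319.7 z -7.4 | Fx 0.2 Fy 0.2 Fz -0.3 Mz -0.02
time: 28.53
ee_pos: [0.5269, 0.2473, 0.1685]
tcp_rot: [179.9, 0.3, -173.8]
wrist_force: [0.3, 0.1, 0.6]
opening: 0.0599
time: 29.28
ee_pos: [0.3977, 0.0291, 0.1636]
tcp_rot: [-179.9, 0.0, -173.9]
wrist_force: [0.4, 1.0, 0.1]
opening: 0.0854
top before 56 [0.6419 0.2588 0.05  ] [0.1   0.259] hook max [0.6879 0.291  0.0556] [0.6814 0.2731 0.0487]
top now 50 [0.6418 0.2587 0.0494] [0.107 0.259] hook max [0.6879 0.2905 0.0545] [0.681  0.2723 0.0488]
[[305, 207, 4, 4, 12], [209, 242, 122, 178, 12808], [483, 357, 75, 51, 1870], [544, 375, 16, 17, 88], [474, 381, 11, 23, 149], [553, 381, 7, 10, 50], [549, 395, 11, 25, 218], [439, 403, 9, 9, 58], [470, 402, 5, 2, 9]]
scene before 60 [0.6422 0.2611 0.0497] [0.13  0.261] hook max [0.69   0.294  0.0559] [0.6791 0.2752 0.0487]
scene now 54 [0.6405 0.261  0.0499] [0.082 0.261] hook max [0.688  0.2948 0.0539] [0.6791 0.2739 0.049 ]
[[433, 0, 7, 16, 92], [440, 0
[... 193 characters left out ...]
, 53], [535, 51, 25, 40, 726], [406, 58, 9, 36, 170], [344, 87, 7, 26, 120], [528, 87, 32, 54, 1422], [515, 92, 5, 16, 44], [424, 95, 21, 5, 87], [408, 98, 43, 9, 182], [392, 107, 72, 152, 5618], [316, 115, 25, 13, 223], [513, 120, 3, 5, 8], [460, 126, 53, 89, 1939], [316, 128, 25, 8, 142], [315, 137, 26, 57, 867], [526, 138, 30, 12, 128], [517, 145, 31, 52, 675], [272, 198, 3, 7, 21], [280, 199, 5, 9, 32], [454, 222, 40, 22, 171], [437, 242, 46, 22, 724], [486, 251, 6, 10, 47], [418, 254, 7, 1, 7], [398, 256, 14, 15, 84], [434, 257, 52, 28, 841], [484, 266, 5, 6, 20], [405, 273, 44, 18, 423], [451, 288, 31, 6, 150], [450, 296, 32, 16, 383], [490, 297, 15, 22, 260]]
[ 0.57168969 -0.03937213]
```

```bash
python3 -c "
from workcell import order;print(order.job_done())"
```

```text
the job is handed in; nothing more can be done
None
```

The bolt is drawn onto its stop and seated, the rod is back in its rest, and the job is handed in at about 30 s of the 72 s allowed.

**What I did**
- **Drawing the bolt:** I reached the rod in under the guard, to the right of the knob, and hooked the knob from behind. The bolt slid about 29 mm with roughly 5 N of friction until it met its stop.
- **Seating it:** I pulled at 14.7–16.2 N for 0.75 s. The highest force I read was 16.2 N.
- **Finishing:** I took the hook out the same way and laid the rod back in its rest.

**Last checks**
- **Bolt:** the knob measures about 31 mm nearer the front than before. It was in the same place after withdrawing the hook and at the end.
- **Rod:** both cameras put its line within 0.2 mm of where it lay and its hook within about 2 mm.
- **Other things:** apart from the knob, the top view changed only where the arm and its shadow are. The scene view showed nothing clearly moved among the other things either.
- **Guard:** I felt no unexpected sideways force while the rod was inside it.

**What failed or disagreed**
- **Reported height:** the fingertips were really about 38 mm above the TCP height in the state. My first grasp closed on empty air above the handle; I measured the offset and corrected for it.
- **Joint 6:** it reached its 180° limit on the first approach, so I gripped with the tool half-turned.
- **Picture views:** I used all 12 before withdrawing the hook, so the last checks are from numbers only.
- **Force on the stop:** the vertical wrist force rose to about -4.7 N during the pull and returned to normal on release.

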